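# Lock a divider into the parts bin

### The arm

A 6-joint arm with a two-finger parallel gripper is mounted at the origin on the work surface. World frame = base frame: x ahead of the robot, y to its left, z up, the work surface at z = 0. Lengths are in m, angles in degrees, forces in N, time in s.
With the tool pointing down it reaches from about 0.4 to 0.825 m from the base axis. Payload 7 kg.
Tool frame: the origin (TCP) lies at the very end of the fingers, on their centre line; the grasp point (between the pads) lies 19 mm behind it (ctrl.grip_depth is the z of the grasp point in the tool frame, in m); z points along the fingers, y is the direction in which the jaws open and shut (so a half turn about z gives the same grasp; the last joint's range is limited). The gripper opens to 88 mm and grips with 3 to 60 N. Pads are 19 mm wide; open, the fingers measure 130 mm over their backs; the gripper's body (78 mm by 193 mm) begins 47 mm behind the grasp point.
Start: joints at [-59.582, 20.546, 0.682, 0, -70.136, -16.507], TCP at [0.162, -0.655, 0.227] pointing down, gripper open.
Joint ranges: [-176.03, 176.03], [-82.01, 121.73], [-58.28, 71.71], [-173.87, 95.51], [-174.79, -0.11], [-173.66, 173.66]. Speed limits (degrees/s): [136.94, 136.94, 172.46, 180, 180, 180].

### API

Orientations are given as [roll, pitch, yaw] about the fixed x, y, z axes, in that order (R = Rz(yaw) Ry(pitch) Rx(roll)).
In Python, from plant import telemetry, snapshot, job, models, ctrl gives the robot as it stands.
- The arm moves only by the tool jog_arm, never from a script. Its argument "targets" is text: rows parted by semicolons, each of 7 numbers parted by spaces: the shift along the tool's x, y, z in m, then the turn, a rotation vector about the tool's x, y, z in degrees, then the gripper command: -1 is shut, 1 is fully open, values between are in proportion. A call has exactly 8 rows; each row is the pose to reach, as a shift and turn from the pose measured when the call began, along the tool's axes at that moment; what a row does not reach only later rows make up. A row lasts 1/8 s, in which the tool goes at most 62.5 mm and 10.7 degrees, less where a joint would pass 70% of its speed; a pose out of reach is approached as far as the arm can. A call with a gripper value outside its range is refused whole. The fingers move at their own pace and stop on an object; the grip force is fixed at half the most. Time passes only in rows, so rows that repeat a pose let the fingers close, or fill a call up. It gives the time, the measured TCP pose, the force and the opening at its end, in the units of the state.
- telemetry.get_obs(): the state, without advancing time (a new reading comes with each control period).
- snapshot(name): name is "scene" or "side" or "wrist"; returns a dict with "img" (480x640x3 uint8, red, green, blue), "range_z" (480x640 float32, m along the optical axis (not along the pixel's ray), 0 where there is no reading), "intrinsics" (3x3 intrinsics, pixels), "R" (3x3) and "t" (3): a world point X has camera coordinates R X + t. Camera axes: x right, y down, z forward; pixel columns grow to the right and rows downward; lengths in m; the calibration is good to about 2 mm. A picture is of the moment at which its call begins.
- job.close_job(): hands the job in, once; it reports no verdict.
Trained networks look in a picture, given as the dict that the camera call returned (one of the last four; its "shot" number tells which), for a name from the list of things; names that differ only in an ending like _2 or _b are one class to them, and where a whole thing is asked for, a point or a joint stands for the part that bears it (a point fixed in the world has none). Each returns a list of dicts, best first, with "conf" (0 to 1); they miss things now and then, are a little off and sometimes report something else, mostly with a low value. They report only what shows in the picture. A call takes as long as a camera call. They do not tell look-alikes from the thing itself.
- models.cut_out(name, picture): "region" (480x640 bool, what is visible of it) and "uv" ([column, row] in pixels, amid what is visible of it).
- models.spot_point(name, picture): "uv" ([column, row] in pixels: a listed point, or the origin of a listed thing).
The state is a dict: "clock": time; "joint_pos": joint angles; "qvel": joint speeds; "tau": joint torques, N m; "tool_pos": TCP position; "orientation": TCP orientation; "force": force on the tool from outside, world axes, zero at the start; "moment": the same for the moment, N m; "opening": finger opening in m.
Only numpy, scipy, OpenCV 4.12 (cv2) and the standard library are available. Lean on these libraries where they do the work, as an engineer would, in place of code of your own. Each camera call takes 0.05 s, during which the arm holds its last target.

### The job

Fit the missing divider in the wooden parts bin: draw the long spare divider out of the grooved rack and slide it down into the bin's empty pair of slots until it rests on the bin's floor. Then put the loose snap cap on the bare stud at the end of that divider and press it down past the click until it is fully home, like the cap beside it, and finish still holding it pressed down firmly: do not let up. Leave the short divider, the two nuts, the standing bolt, the carton and the tin where they are.

Things in the scene. Friction and masses are not known exactly. Their poses are not given: they have to be found in the camera images.
- divider: Loose divider, the longer of the two in the rack: upright plywood board 8 mm thick (x), 180 mm long (y), 72 mm high (z), with a pull tab 44 mm long (y), 8 mm thick, in the middle of its top edge, from 72 to 100 mm height; bottom corners bevelled; 90 g. Same both ways round. Origin: middle of its bottom edge; z up. At the start it stands in one of the rack's two grooves.
- short_divider: Loose spare divider of the wrong length, standing in the other groove of the rack: as the divider but 125 mm long. Leave it.
- rack: Fixed dark wooden block 134 mm (x) by 200 mm (y), 40 mm high, with two open grooves along y at x = -37.5 and +37.5 mm, each 12 mm wide and 30 mm deep (groove bottom 10 mm over the table). Origin: centre of its underside, on the table.
- bin: Fixed open wooden bin 245 (x) by 224 mm (y), floor 8 mm thick. A header rail (y -112 to -68 mm) and a tail board (y 92 to 112 mm), both 80 mm high, have facing upright slots, open on top, at x = -37.5 and +37.5 mm, each 12 mm wide (x), 14 mm deep (y). One pair holds a fitted divider and cap, the other is empty; which varies. x walls: 65 mm high. Origin: centre of underside, on the table.
- berth (a point): Where the divider goes: midway between the two empty slots, on the bin's floor (8 mm over the table). Axes as the bin's: the divider's bottom middle comes here, its length along y. It then has 2 mm play to each side and 4 mm at each end, and its top edge is flush with the header rail.
- bay: The bare stud at the empty slots. Origin: on the stud's axis at the header rail's top face, 80 mm over the table; axes as the bin's; the berth lies at x 0, y +104, z -72 mm. Steel stud 15 mm in diameter, tapered to 8 mm at its tip 32 mm above the origin; four spring balls in its side, 11.5 mm up, make the click. The cap will overlap the divider's end: divider first.
- cap: Loose black snap cap, a ribbed round cup, mouth down: 40 mm wide, 38 mm high, 22 g. Origin: centre of its mouth; z to its closed top. Bore of the lip 18 mm, flared to 22. It meets the balls with its mouth about 13 mm above the rail, needs about 10 N to pass them; then the force drops, and it must go on about 8 mm until its inside top meets the stud's tip, a hard stop: mouth 2 mm above the rail.
- fitted: Fixed: the divider, stud and cap already fitted in the other slot pair, for comparison, 75 mm from the empty pair. Origin: on its stud's axis at the top face of the header rail; its cap reaches 40 mm above that, its pull tab 28 mm.
- big_nut: Bystander: steel hexagon nut, 36 mm across flats, 19 mm high, flat on the table. Origin: centre of its underside.
- long_bolt: Bystander: steel hexagon bolt standing on its head, 20 mm shank, 98 mm high. Origin: centre of its underside.
- coupling_nut: Bystander: long hexagon nut, 24 mm across flats, 36 mm high, standing in the middle compartment of the bin. Origin: centre of its underside.
- carton: Bystander: cardboard box 80 by 110 mm, 55 mm high, near the far edge of the table. Origin: centre of its underside.
- grease_tin: Bystander: steel tin 72 mm in diameter, 70 mm high, near the far edge of the table. Origin: centre of its underside.
There are look-alikes about, which are no part of the job. Leave any red look-alike of the divider alone. There is more than one size of the cap; the one meant has the size given above.

How it is judged:
By the outcome, as a careful person would: the job done as asked, in the order asked, and still so for the second after the job is handed in, while the arm keeps its last pose, push and grip.
It also fails if it takes over 64 s, if anything falls off the work surface, if the arm or the gripper's body presses on something with over 40 N, if the wrist force passes 120 N, or if a joint passes its speed limit or range.

## Working session

There is one attempt and no reset: what is moved stays moved. The work goes in short steps, Python scripts to look and compute and a tool call to move; the robot and the scene stay as the last step left them, time stands still between calls to the robot, and variables do not carry over. Pictures are saved under pics/ and viewed, and the job is handed in when it is done.

Besides the shell and the picture viewer there is one more tool, called after "Call:" by a JSON object that holds its "api" and its "payload", one argument or row to a line. jog_arm: Moves the arm, as the interface text tells. Its arguments: {"type":"object","properties":{"targets":{"type":"string"}},"required":["targets"]}

```bash
ls; mkdir -p pics
python3 - <<'E'
from plant import telemetry, snapshot, job, models, ctrl
import cv2,pickle
print(telemetry.get_obs(), ctrl.grip_depth)
for n in ["scene","side","wrist"]:
    s=snapshot(n); pickle.dump(s,open(f"{n}0.pkl","wb"))
    cv2.imwrite(f"pics/{n}0.png",s["img"][:,:,::-1])
    print(n,s["intrinsics"],s["R"],s["t"],s["shot"])
E
```

```text
pics
{'clock': 0.0, 'joint_pos': array([-5.95832514e+01,  2.05917388e+01,  6.32291837e-01, -1.95928733e-02,
       -7.01353028e+01, -1.65081927e+01]), 'qvel': array([ 0.0376298 , -0.05729346, -0.0197006 , -0.08141736, -0.05129646,
       -0.04450281]), 'tau': array([ 1.03608563e-03, -5.82722104e+01,  2.93054903e+01,  6.99698836e+00,
        7.00484510e-03, -2.01254147e-04]), 'tool_pos': array([ 0.16211455, -0.65472977,  0.22560966]), 'orientation': array([ 1.79903922e+02, -9.26677492e-03, -1.66098109e+02]), 'force': array([ 0.46979545, -0.18519983, -0.00933304]), 'moment': array([-0.02174636, -0.01496414, -0.02893059]), 'opening': 0.08754281902953448} -0.0188
scene [[458.96444965   0.         321.16109591]
 [  0.         458.96444965 234.30007677]
 [  0.           0.           1.        ]] [[ 0.8412461   0.54063726 -0.00404332]
 [ 0.40733241 -0.63870229 -0.65279376]
 [-0.3555071   0.54751323 -0.75752489]] [-0.44536074 -0.21029745  1.06938272] 1
side [[592.79427766   0.         313.04104676]
 [  0.         592.79427766 235.86267916]
 [  0.           0.           1.        ]] [[-0.98578293 -0.16785883 -0.00744456]
 [-0.11795986  0.72293409 -0.68077293]
 [ 0.11965567 -0.67021617 -0.73245669]] [0.54121266 0.13320213 0.96744773] 2
wrist [[403.44289551   0.         320.59787006]
 [  0.         403.44289551 239.15039076]
 [  0.           0.           1.        ]] [[-0.23937812  0.97092491  0.00171077]
 [ 0.93335775  0.22962996  0.27588656]
 [ 0.26747229  0.06763796 -0.96118868]] [ 0.67485498 -0.03492469  0.39056438] 3
```

View pics/scene0.png

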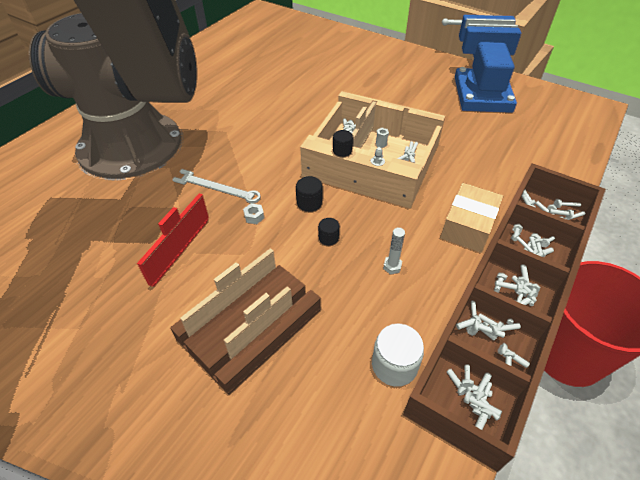

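View pics/side0.png

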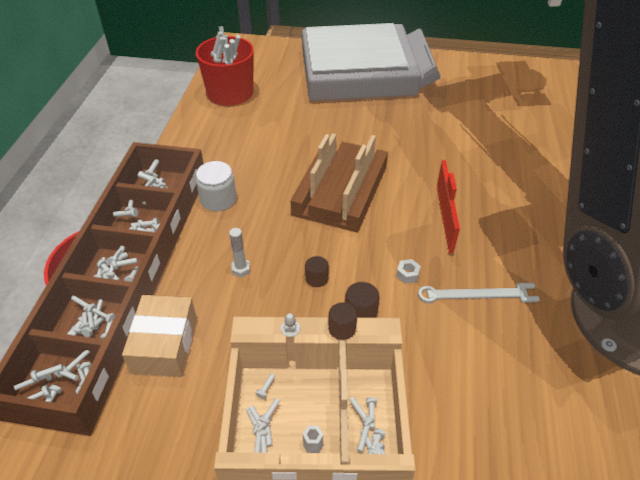

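View pics/wrist0.png

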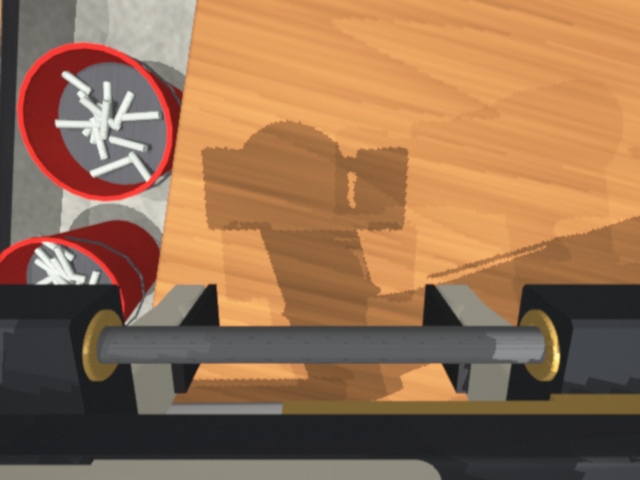

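The scene picture shows the rack at about (245,320), with the long divider at (228,290) and the short one at (258,320). The bin is at (375,150), with the bare stud at (378,155) and the fitted cap at (343,143). There are two loose caps, at (309,193) and (329,231), and a red board at (173,240). Next I measure them.

```bash
cat > h.py <<'E'
import numpy as np,cv2,pickle
def cloud(s):
    K=s["intrinsics"];z=s["range_z"];v,u=np.mgrid[:480,:640]
    P=np.stack([(u-K[0,2])/K[0,0]*z,(v-K[1,2])/K[1,1]*z,z],-1)
    return (P-s["t"])@s["R"], z>0
def ray(s,uv,zp):
    K=s["intrinsics"];d=s["R"].T@np.array([(uv[0]-K[0,2])/K[0,0],(uv[1]-K[1,2])/K[1,1],1]);c=-s["R"].T@s["t"]
    return c+d*(zp-c[2])/d[2]
def proj(s,X):
    p=s["intrinsics"]@(s["R"]@np.asarray(X)+s["t"]);return p[:2]/p[2]
E
python3 - <<'E'
from plant import snapshot, models
from h import *
np.set_printoptions(precision=4,suppress=True)
for cam in ["scene","side"]:
    s=snapshot(cam);W,ok=cloud(s)
    pickle.dump(s,open(f"{cam}1.pkl","wb"))
    for n in ["divider","short_divider","cap","rack","bin","fitted","bay"]:
        for d in models.cut_out(n,s)[:4]:
            m=d["region"]&ok;P=W[m]
            if len(P)<5: continue
            print(cam,n,round(d["conf"],2),np.round(d["uv"]),m.sum(),"med",np.median(P,0),"2-98%",np.percentile(P,2,axis=0),np.percentile(P,98,axis=0))
    for n in ["berth","bay","cap","rack","bin","fitted","divider"]:
        for d in models.spot_point(n,s)[:3]: print(cam,"pt",n,round(d["conf"],2),d["uv"])
E
```

```text
scene divider 0.79 [228. 288.] 2467 med [ 0.4985 -0.2204  0.0694] 2-98% [ 0.4808 -0.2996  0.0376] [ 0.5154 -0.1304  0.1096]
scene divider 0.59 [170. 238.] 2758 med [ 0.3329 -0.179   0.0477] 2-98% [ 0.3184 -0.2595  0.0019] [ 0.3452 -0.0879  0.099 ]
scene short_divider 0.77 [257. 316.] 1909 med [ 0.5712 -0.2368  0.071 ] 2-98% [ 0.538  -0.2933  0.0363] [ 0.5832 -0.1749  0.1103]
scene short_divider 0.53 [252. 212.] 269 med [ 0.3898 -0.0295  0.0161] 2-98% [ 0.3723 -0.046   0.0007] [ 0.4067 -0.0134  0.0202]
scene short_divider 0.27 [377. 157.] 164 med [0.556  0.1633 0.0914] 2-98% [0.5423 0.1571 0.0785] [0.5649 0.1778 0.111 ]
scene cap 0.97 [308. 194.] 864 med [0.4674 0.0536 0.0436] 2-98% [ 0.4383  0.0391 -0.    ] [0.4858 0.0872 0.0519]
scene cap 0.96 [324. 232.] 509 med [ 0.547  -0.0033  0.0351] 2-98% [ 0.5257 -0.0137  0.0015] [0.5625 0.0218 0.0393]
scene rack 0.55 [239. 324.] 7067 med [ 0.5526 -0.2537  0.039 ] 2-98% [ 0.4641 -0.3278  0.0022] [ 0.6123 -0.1317  0.0418]
scene fitted 0.76 [356. 137.] 1149 med [0.4692 0.2349 0.0869] 2-98% [0.4514 0.1369 0.0167] [0.4992 0.3406 0.1204]
scene bay
[... 1388 characters left out ...]
 [ 0.4946 -0.2006  0.0753] 2-98% [ 0.4769 -0.2937  0.0362] [ 0.5122 -0.1243  0.1129]
side bay 0.76 [292. 326.] 320 med [0.5512 0.1728 0.0902] 2-98% [0.5405 0.1523 0.0806] [0.5653 0.1806 0.1143]
side bay 0.63 [314. 441.] 502 med [0.4966 0.3087 0.0383] 2-98% [0.4837 0.2941 0.0107] [0.5098 0.3183 0.0485]
side pt berth 0.5 [325.9, 181.3]
side pt bay 0.68 [293.0, 331.0]
side pt cap 0.73 [316.5, 279.5]
side pt cap 0.72 [359.4, 307.6]
side pt rack 0.89 [338.7, 188.8]
side pt rack 0.69 [237.2, 271.2]
side pt bin 0.65 [340.9, 329.8]
side pt bin 0.61 [309.9, 414.6]
side pt bin 0.38 [294.4, 327.4]
side pt fitted 0.88 [341.4, 332.1]
side pt divider 0.68 [442.0, 220.7]
side pt divider 0.44 [344.6, 328.7]
```

Run:
```python
from h import *
np.set_printoptions(precision=4,suppress=True)
for cam in ["scene","side"]:
    s=pickle.load(open(f"{cam}1.pkl","rb"));W,ok=cloud(s)
    def box(x0,x1,y0,y1,z0,z1): return W[ok&(W[...,0]>x0)&(W[...,0]<x1)&(W[...,1]>y0)&(W[...,1]<y1)&(W[...,2]>z0)&(W[...,2]<z1)]
    def rep(n,P):
        r=cv2.minAreaRect((P[:,:2]*1000).astype(np.float32)); vx=cv2.fitLine((P[:,:2]*1000).astype(np.float32),cv2.DIST_HUBER,0,.01,.01).ravel()
        print(cam,n,len(P),"rect c",np.round(r[0],1),"size",np.round(r[1],1),"ang",round(r[2],2),"line ang",round(float(np.degrees(np.arctan2(vx[1],vx[0]))),2),"pt",vx[2:], "z98",np.percentile(P[:,2],98))
    rep("cap small",box(.51,.58,-.02,.04,.03,.06))
    rep("cap big",box(.42,.50,.03,.11,.044,.07))
    rep("div tab top",box(.46,.53,-.31,-.12,.104,.125))
    rep("div upper",box(.46,.53,-.32,-.11,.06,.125))
    rep("short upper",box(.54,.60,-.32,-.11,.06,.125))
    rep("bin top",box(.36,.66,.12,.40,.0765,.085))
    rep("stud",box(.53,.58,.13,.20,.095,.125))
    rep("fcap",box(.45,.50,.13,.20,.112,.135))
    rep("ftab",box(.45,.53,.21,.32,.102,.125))
```

```text
scene cap small 309 rect c [543.8   5. ] size [38.1 39.3] ang 54.36 line ang -61.47 pt [544.4089   3.619 ] z98 0.039605618004168425
scene cap big 428 rect c [459.7  64.9] size [51.7 50.9] ang 80.55 line ang -54.96 pt [461.0638  63.2512] z98 0.05225632490208178
scene div tab top 181 rect c [ 497.4 -212.9] size [44.1  9.9] ang 80.81 line ang 78.87 pt [ 498.1978 -213.7815] z98 0.11099155379906808
scene div upper 1647 rect c [ 497.4 -212.7] size [180.3  11.1] ang 79.34 line ang 79.65 pt [ 499.0201 -217.416 ] z98 0.11009036558313277
scene short upper 1244 rect c [ 569.3 -232.2] size [125.9  10.7] ang 79.32 line ang 79.52 pt [ 571.7899 -235.8383] z98 0.11046894174635877
scene bin top 2337 rect c [501.9 252.8] size [246.2 229.9] ang 8.96 line ang -55.75 pt [508.514  229.6267] z98 0.08231587782867603
scene stud 69 rect c [554.5 167.2] size [14.6 13.5] ang 10.96 line ang 18.55 pt [555.3083 164.0195] z98 0.1118334165364732
scene fcap 256 rect c [480.7 156. ] size [38.1 39.7] ang 0.52 line ang -52.92 pt [482.3765 153.365 ] z98 0.12107805674553997
scene ftab 61 rect c [464.1 259.3] size [ 7.9 45
[... 540 characters left out ...]
line ang 78.99 pt [ 494.0329 -203.2057] z98 0.11327875545613893
side short upper 543 rect c [ 567.2 -233.2] size [128.6  10.6] ang 79.12 line ang 78.78 pt [ 565.3366 -228.2327] z98 0.11306034510487645
side bin top 7678 rect c [502.  252.9] size [245.3 227.6] ang 8.77 line ang -62.96 pt [492.3364 260.4761] z98 0.08417679500287588
side stud 136 rect c [552.8 169.6] size [14.8 15.1] ang 14.43 line ang 11.3 pt [551.9144 172.08  ] z98 0.11472325096968866
side fcap 625 rect c [479. 158.] size [39.9 40.4] ang 76.21 line ang -81.42 pt [478.4729 160.5831] z98 0.12403617171466229
side ftab 212 rect c [463.  260.3] size [ 8.  44.7] ang 8.37 line ang -81.88 pt [462.9585 261.1807] z98 0.11224059210291196
```

```bash
cat >> h.py <<'E'
from scipy.spatial.transform import Rotation as Ro
def to(p,yaw):
    "shift/turn from current measured pose to TCP p (m), pointing down with yaw"
    from plant import telemetry
    o=telemetry.get_obs();R0=Ro.from_euler('xyz',o["orientation"],degrees=True)
    R1=Ro.from_euler('xyz',[180,0,yaw],degrees=True)
    d=R0.inv().apply(np.asarray(p)-o["tool_pos"]);r=(R0.inv()*R1).as_rotvec(degrees=True)
    print("t",round(o["clock"],2),"pos",np.round(o["tool_pos"],4),"rpy",np.round(o["orientation"],2),"F",np.round(o["force"],1),"op",round(o["opening"],4))
    print("shift",np.round(d,4),"turn",np.round(r,2))
E
python3 -c "
from h import *
to([.496,-.213,.20],-100.7)"
```

```text
t 1.65 pos [ 0.1623 -0.6552  0.2266] rpy [-180.      0.   -166.09] F [0.6 0.6 0.8] op 0.0874
shift [-0.4302  0.349   0.0266] turn [ -0.     0.   -65.39]
```

Call:
{"api": "jog_arm", "payload": {
  "targets": "-0.054 0.044 0.003 0 0 -8 0; -0.108 0.087 0.006 0 0 -16 0; -0.161 0.131 0.01 0 0 -24 0; -0.215 0.175 0.013 0 0 -33 0; -0.269 0.218 0.017 0 0 -41 0; -0.323 0.262 0.02 0 0 -49 0; -0.376 0.305 0.023 0 0 -57 0; -0.43 0.349 0.027 0 0 -65.4 0"
}}

```text
clock: 2.65
tool_pos: [0.4642, -0.2547, 0.2028]
orientation: [-179.9, -0.0, -100.4]
force: [1.8, -0.7, -0.6]
opening: 0.0436
```

```bash
python3 -c "
from h import *
to([.496,-.213,.20],-100.7)"
```

```text
t 2.65 pos [ 0.4642 -0.2547  0.2028] rpy [-1.7994e+02 -1.0000e-02 -1.0040e+02] F [ 1.8 -0.7 -0.6] op 0.0436
shift [-0.0468 -0.0238  0.0029] turn [-0.06 -0.01  0.3 ]
```

Call:
{"api": "jog_arm", "payload": {
  "targets": "-0.02 -0.01 0.001 0 0 0 0; -0.047 -0.024 0.003 0 0 0.3 0; -0.047 -0.024 0.003 0 0 0.3 0; -0.047 -0.024 0.003 0 0 0.3 0; -0.047 -0.024 0.003 0 0 0.3 0; -0.047 -0.024 0.003 0 0 0.3 0; -0.047 -0.024 0.003 0 0 0.3 0; -0.047 -0.024 0.003 0 0 0.3 0"
}}

```text
clock: 3.65
tool_pos: [0.4961, -0.213, 0.1999]
orientation: [-179.9, -0.0, -100.7]
force: [-0.2, 0.2, -0.4]
opening: 0.0438
```

Run:
```python
from h import *
from plant import snapshot
np.set_printoptions(precision=4,suppress=True)
to([.496,-.213,.20],-100.7)
s=snapshot("wrist");pickle.dump(s,open("w2.pkl","wb"));cv2.imwrite("pics/w2.png",s["img"][:,:,::-1])
W,ok=cloud(s)
def rep(n,x0,x1,y0,y1,z0,z1):
    P=W[ok&(W[...,0]>x0)&(W[...,0]<x1)&(W[...,1]>y0)&(W[...,1]<y1)&(W[...,2]>z0)&(W[...,2]<z1)]
    if len(P)<9: print(n,len(P));return
    r=cv2.minAreaRect((P[:,:2]*1000).astype(np.float32)); vx=cv2.fitLine((P[:,:2]*1000).astype(np.float32),cv2.DIST_HUBER,0,.01,.01).ravel()
    print(n,len(P),"rect c",np.round(r[0],1),"size",np.round(r[1],1),"ang",round(r[2],2),"line ang",round(float(np.degrees(np.arctan2(vx[1],vx[0]))),2),"pt",vx[2:], "z",np.percentile(P[:,2],[2,50,98]))
rep("tab",.45,.54,-.31,-.12,.1065,.12)
rep("top",.45,.54,-.33,-.08,.078,.086)
rep("cap",.51,.58,-.03,.05,.034,.06)
```

```text
t 3.65 pos [ 0.4961 -0.213   0.1999] rpy [-179.93   -0.   -100.73] F [-0.2  0.2 -0.4] op 0.0438
shift [-0.      0.0001 -0.0001] turn [-0.07 -0.   -0.03]
tab 811 rect c [ 496.5 -213.4] size [44.2  7.7] ang 79.43 line ang 79.76 pt [ 496.1842 -214.2982] z [0.1085 0.11   0.1115]
top 1859 rect c [ 494.9 -221.7] size [162.    8.2] ang 79.42 line ang 79.54 pt [ 491.7103 -237.5518] z [0.0796 0.082  0.0835]
cap 0
```

View pics/w2.png

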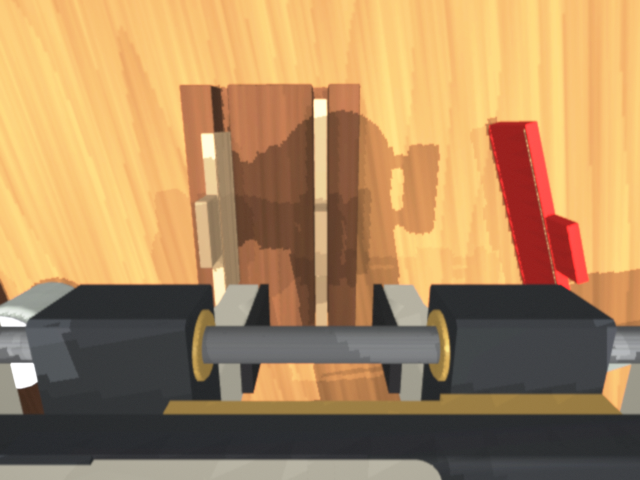

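Candidates (scene px):
- **Dividers:** long (228,288) measured 180 mm, so this is the one. Short (257,316) is 126 mm, and the red board (170,238) is a look-alike.
- **Caps:** (324,232) is about 40 mm wide and 39 mm high, so this is the one. (308,194) is about 52 mm, and (343,143) is already fitted.

Close crop to check:

Run:
```python
import cv2
a=cv2.imread("pics/scene0.png")[170:395,150:400]
cv2.imwrite("pics/crop.png",cv2.resize(a,None,fx=2.6,fy=2.6,interpolation=2))
from h import *
to([.4965,-.2134,.086],-100.5)
```

```text
t 3.7 pos [ 0.4962 -0.213   0.1999] rpy [-1.7993e+02 -1.0000e-02 -1.0072e+02] F [0.  0.6 0.3] op 0.0437
shift [ 0.0003 -0.0002  0.1139] turn [-0.07 -0.01 -0.22]
```

View pics/crop.png

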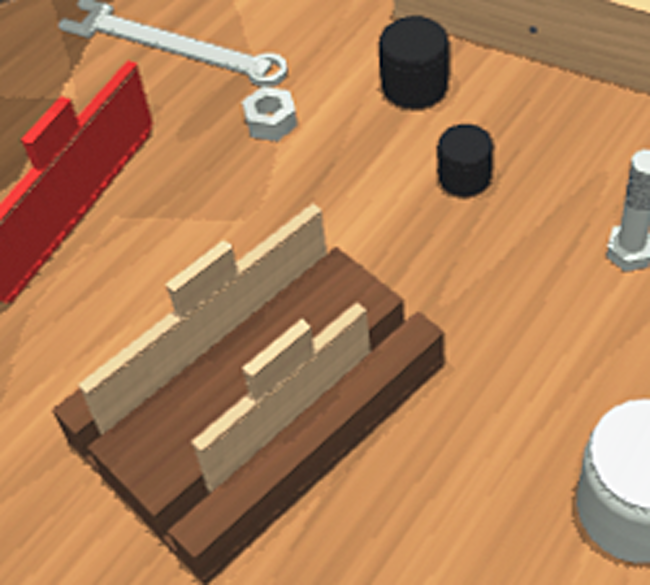

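The crop confirms the choice. The upper board in the rack (crop (205,310)) is the long plain one, and the smaller black cap (crop (465,160)) is the 40 mm one. Descending onto the tab.

Call:
{"api": "jog_arm", "payload": {
  "targets": "0 0 0.03 0 0 -0.2 0; 0 0 0.065 0 0 -0.2 0; 0 0 0.095 0 0 -0.2 0; 0 0 0.114 0 0 -0.2 0; 0 0 0.114 0 0 -0.2 0; 0 0 0.114 0 0 -0.2 -1; 0 0 0.114 0 0 -0.2 -1; 0 0 0.114 0 0 -0.2 -1"
}}

```text
clock: 4.7
tool_pos: [0.4968, -0.2131, 0.0867]
orientation: [-179.8, 0.0, -100.5]
force: [0.4, 0.3, 0.7]
opening: 0.0191
```

Run:
```python
from h import *
to([.4965,-.2134,.18],-100.5)
```

```text
t 4.7 pos [ 0.4968 -0.2131  0.0867] rpy [-179.85    0.   -100.52] F [0.4 0.3 0.7] op 0.0191
shift [ 0.0004 -0.0001 -0.0933] turn [-0.15  0.   -0.02]
```

Call:
{"api": "jog_arm", "payload": {
  "targets": "0 0 0 0 0 0 -1; 0 0 0 0 0 0 -1; 0 0 0 0 0 0 -1; 0 0 -0.01 0 0 0 -1; 0 0 -0.03 0 0 0 -1; 0 0 -0.06 0 0 0 -1; 0 0 -0.1 0 0 0 -1; 0 0 -0.135 0 0 0 -1"
}}

```text
clock: 5.7
tool_pos: [0.4962, -0.213, 0.2235]
orientation: [-179.8, 0.0, -100.5]
force: [0.6, -0.8, -0.9]
opening: 0.0077
```

Run:
```python
from h import *
from plant import snapshot
to([.520,-.05,.222],-81.2)
to([.5369,.2726,.222],-81.2)
s=snapshot("side");pickle.dump(s,open("s3.pkl","wb"));cv2.imwrite("pics/s3.png",s["img"][:,:,::-1])
```

```text
t 5.7 pos [ 0.4962 -0.213   0.2235] rpy [-1.7983e+02  1.0000e-02 -1.0052e+02] F [ 0.6 -0.8 -0.9] op 0.0077
shift [-0.1646  0.0064  0.0015] turn [ -0.17  -0.02 -19.32]
t 5.7 pos [ 0.4962 -0.213   0.2235] rpy [-1.7983e+02  1.0000e-02 -1.0052e+02] F [ 0.6 -0.8 -0.9] op 0.0077
shift [-0.4849  0.0487  0.0014] turn [ -0.17  -0.02 -19.32]
```

View pics/s3.png

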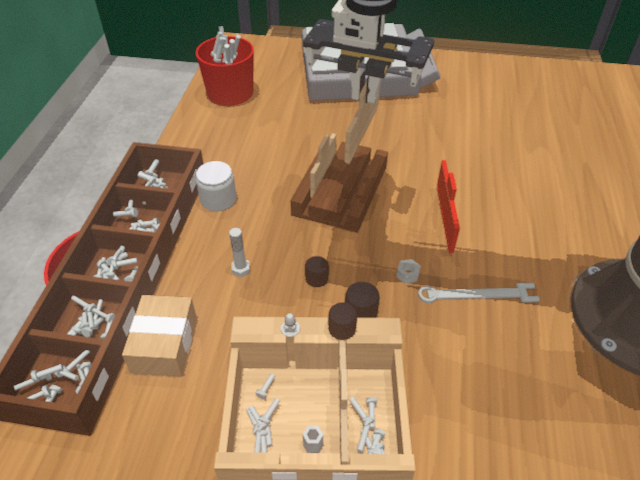

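Call:
{"api": "jog_arm", "payload": {
  "targets": "-0.03 0.003 0 0 0 -2 -1; -0.085 0.008 0 0 0 -4 -1; -0.14 0.014 0 0 0 -7 -1; -0.195 0.02 0 0 0 -10 -1; -0.25 0.025 0 0 0 -13 -1; -0.305 0.031 0 0 0 -15 -1; -0.36 0.036 0 0 0 -17 -1; -0.41 0.041 0 0 0 -19.3 -1"
}}

```text
clock: 6.75
tool_pos: [0.5323, 0.1987, 0.228]
orientation: [-179.5, -0.2, -81.1]
force: [1.5, -0.5, -1.6]
opening: 0.0076
```

Run:
```python
from h import *
from plant import snapshot
to([.5369,.2726,.222],-81.2)
s=snapshot("wrist");pickle.dump(s,open("w4.pkl","wb"));cv2.imwrite("pics/w4.png",s["img"][:,:,::-1])
```

```text
t 6.75 pos [0.5323 0.1987 0.228 ] rpy [-179.49   -0.23  -81.07] F [ 1.5 -0.5 -1.6] op 0.0076
shift [-0.0723 -0.016   0.0058] turn [-0.51 -0.23  0.13]
```

View pics/w4.png

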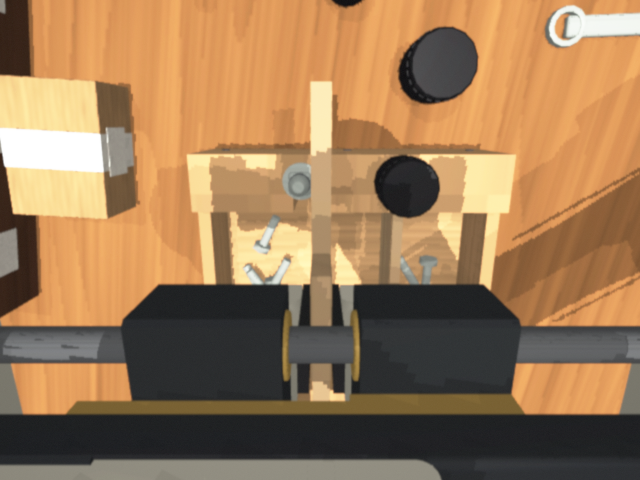

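```bash
cat >> h.py <<'E'
def rep(W,ok,n,x0,x1,y0,y1,z0,z1):
    P=W[ok&(W[...,0]>x0)&(W[...,0]<x1)&(W[...,1]>y0)&(W[...,1]<y1)&(W[...,2]>z0)&(W[...,2]<z1)]
    if len(P)<9: print(n,len(P));return
    r=cv2.minAreaRect((P[:,:2]*1000).astype(np.float32)); vx=cv2.fitLine((P[:,:2]*1000).astype(np.float32),cv2.DIST_HUBER,0,.01,.01).ravel()
    print(n,len(P),"rect c",np.round(r[0],1),"size",np.round(r[1],1),"ang",round(r[2],2),"line ang",round(float(np.degrees(np.arctan2(vx[1],vx[0]))),2),"pt",np.round(vx[2:],1), "z",np.round(np.percentile(P[:,2],[2,50,98]),4))
    return P
E
python3 - <<'E'
from h import *
s=pickle.load(open("w4.pkl","rb"));W,ok=cloud(s)
rep(W,ok,"rail",.35,.68,.10,.22,.077,.083)
rep(W,ok,"studtip",.535,.575,.14,.19,.105,.118)
rep(W,ok,"stud",.535,.575,.14,.19,.087,.118)
rep(W,ok,"fcap",.44,.52,.12,.20,.116,.126)
rep(W,ok,"divtop",.46,.60,.05,.22,.214,.235)
for n,X in dict(stud=[.5528,.1698,.112],studb=[.5537,.1684,.112],fcap=[.4788,.1583,.12],rail1=[.5528+85*.000988,.1698+.013-.0218,.08]).items(): print(n,proj(s,X))
E
```

```text
rail 14250 rect c [513.4 184.1] size [246.1  84.5] ang 8.56 line ang 8.54 pt [522.3 164.7] z [0.0785 0.0801 0.0817]
studtip 350 rect c [553.8 168.1] size [14.  14.2] ang 7.49 line ang -29.17 pt [553.5 167.5] z [0.1057 0.11   0.1131]
stud 512 rect c [553.9 168.1] size [16.3 16.9] ang 7.46 line ang -34.15 pt [553.4 166.3] z [0.0921 0.1081 0.113 ]
fcap 2773 rect c [479.6 156.5] size [39.1 39.6] ang 87.44 line ang -33.28 pt [480.2 155.9] z [0.1178 0.12   0.1214]
divtop 3878 rect c [535.1 149.4] size [26.3 81.3] ang 1.98 line ang -81.24 pt [540.5 143.5] z [0.221  0.2232 0.2336]
stud [298.56406496 189.95257018]
studb [297.54537642 187.73188957]
fcap [410.70667095 192.06712443]
rail1 [191.60381258 154.31531346]
```

Run:
```python
from h import *
s=pickle.load(open("w4.pkl","rb"))
for L in (86,90,94): print(L,proj(s,[.5323+.0001552*L,.1987-.0009879*L,.224]))
a=cv2.resize(s["img"][70:230,240:460,::-1],None,fx=3.5,fy=3.5,interpolation=cv2.INTER_NEAREST)
cv2.imwrite("pics/w4c.png",a)
th=np.radians(8.73);ex=np.array([np.cos(th),np.sin(th)]);ey=np.array([-ex[1],ex[0]])
st=np.array([554.2,168.4]);print(st@ex,st@ey); b=572.9*0+ex*(st@ex)+ey*(st@ey+104);print("berth",b)
to([b[0]/1000,b[1]/1000,.155],-81.27)
```

```text
86 [319.61797114  93.39121348]
90 [319.60140789  82.13617633]
94 [319.58460567  70.71875272]
573.3388224752298 82.3334357519285
berth [538.41504914 271.19511334]
t 6.8 pos [0.5334 0.2033 0.2276] rpy [-179.42   -0.18  -80.85] F [2.2 3.8 1.3] op 0.0076
shift [-0.0665 -0.015   0.0726] turn [-0.58 -0.17  0.42]
```

View pics/w4c.png

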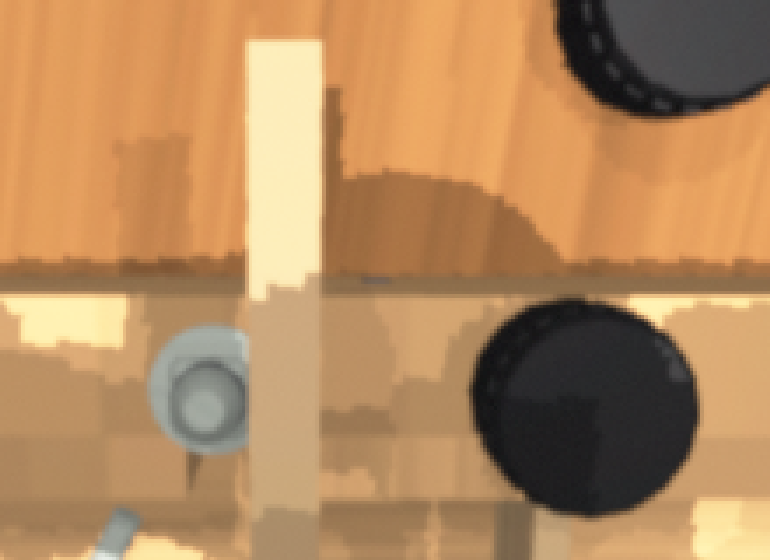

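Call:
{"api": "jog_arm", "payload": {
  "targets": "-0.03 -0.007 0.01 -0.3 -0.1 0.2 -1; -0.0665 -0.015 0.0276 -0.6 -0.2 0.4 -1; -0.0665 -0.015 0.0276 -0.6 -0.2 0.4 -1; -0.0665 -0.015 0.0276 -0.6 -0.2 0.4 -1; -0.0665 -0.015 0.0276 -0.6 -0.2 0.4 -1; -0.0665 -0.015 0.0276 -0.6 -0.2 0.4 -1; -0.0665 -0.015 0.0276 -0.6 -0.2 0.4 -1; -0.0665 -0.015 0.0276 -0.6 -0.2 0.4 -1"
}}

```text
clock: 7.8
tool_pos: [0.538, 0.2711, 0.2002]
orientation: [180.0, 0.0, -81.3]
force: [0.8, -0.7, -0.8]
opening: 0.0079
```

Run:
```python
from h import *
from plant import snapshot
to([.5383,.2712,.175],-81.27)
for c in ("wrist","side"):
    s=snapshot(c);pickle.dump(s,open(c+"5.pkl","wb"));cv2.imwrite(f"pics/{c}5.png",s["img"][:,:,::-1])
s=pickle.load(open("wrist5.pkl","rb"));W,ok=cloud(s)
rep(W,ok,"rail",.35,.68,.10,.22,.077,.083)
rep(W,ok,"studtip",.535,.575,.14,.19,.105,.118)
rep(W,ok,"fcap",.44,.52,.12,.20,.116,.126)
rep(W,ok,"divtop",.46,.60,.15,.24,.187,.205)
rep(W,ok,"ftab",.44,.48,.21,.30,.104,.115)
s=pickle.load(open("side5.pkl","rb"));
cv2.imwrite("pics/side5c.png",cv2.resize(s["img"][250:480,190:430,::-1],None,fx=2.6,fy=2.6,interpolation=2))
```

```text
t 7.8 pos [0.538  0.2711 0.2002] rpy [ 1.800e+02  4.000e-02 -8.127e+01] F [ 0.8 -0.7 -0.8] op 0.0079
shift [-0.     -0.0004  0.0252] turn [ 0.    0.04 -0.  ]
rail 22419 rect c [513.  184.1] size [246.2  84.3] ang 8.72 line ang 7.79 pt [524.7 166.4] z [0.0786 0.0801 0.0817]
studtip 501 rect c [553.5 167.4] size [14.6 12.8] ang 7.44 line ang 8.09 pt [553.6 168.3] z [0.106  0.1103 0.1132]
fcap 4384 rect c [479.5 156.6] size [39.5 39.2] ang 43.61 line ang 28.93 pt [480.3 156.5] z [0.1177 0.1199 0.1214]
divtop 3099 rect c [546.7 211.2] size [ 8.4 59.4] ang 8.77 line ang -81.32 pt [546.9 209.4] z [0.1929 0.195  0.1963]
ftab 895 rect c [463.8 259.1] size [ 8.4 43.7] ang 8.75 line ang -81.05 pt [464.5 258.4] z [0.1044 0.1079 0.1093]
```

View pics/wrist5.png

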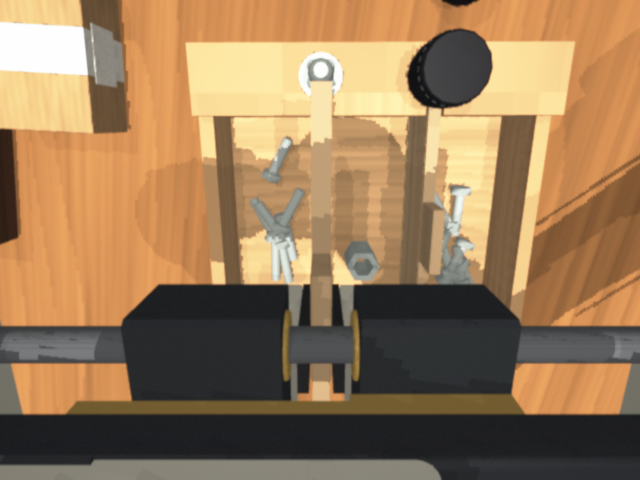

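View pics/side5c.png

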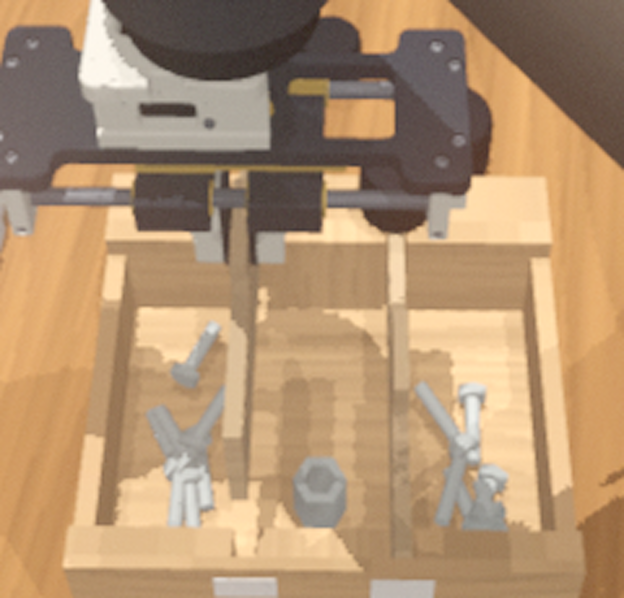

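Call:
{"api": "jog_arm", "payload": {
  "targets": "0 0 0.02 0 0 0 -1; 0 0 0.04 0 0 0 -1; 0 0 0.055 0 0 0 -1; 0 0 0.07 0 0 0 -1; 0 0 0.085 0 0 0 -1; 0 0 0.095 0 0 0 -1; 0 0 0.104 0 0 0 -1; 0 0 0.108 0 0 0 -1"
}}

```text
clock: 8.9
tool_pos: [0.5378, 0.2712, 0.0915]
orientation: [180.0, 0.0, -81.3]
force: [0.6, 0.6, -0.8]
opening: 0.0075
```

Call:
{"api": "jog_arm", "payload": {
  "targets": "0 0 0.003 0 0 0 -1; 0 0 0.006 0 0 0 -1; 0 0 0.007 0 0 0 -1; 0 0 0.008 0 0 0 -1; 0 0 0.009 0 0 0 -1; 0 0 0.01 0 0 0 -1; 0 0 0.01 0 0 0 -1; 0 0 0.01 0 0 0 -1"
}}

```text
clock: 9.9
tool_pos: [0.5391, 0.2715, 0.085]
orientation: [-179.8, 0.1, -81.2]
force: [-4.8, -3.9, 21.6]
opening: 0.0079
```

Run:
```python
from h import *
from plant import snapshot
to([.5383,.2712,.0847],-81.27)
for c in ("wrist","side"):
    s=snapshot(c);pickle.dump(s,open(c+"6.pkl","wb"));cv2.imwrite(f"pics/{c}6.png",s["img"][:,:,::-1])
cv2.imwrite("pics/side6c.png",cv2.resize(s["img"][250:480,190:430,::-1],None,fx=2.6,fy=2.6,interpolation=2))
```

```text
t 9.9 pos [0.5391 0.2715 0.085 ] rpy [-1.7983e+02  5.0000e-02 -8.1190e+01] F [-4.8 -3.9 21.6] op 0.0079
shift [0.0002 0.0008 0.0003] turn [-0.17  0.05  0.08]
```

View pics/side6c.png

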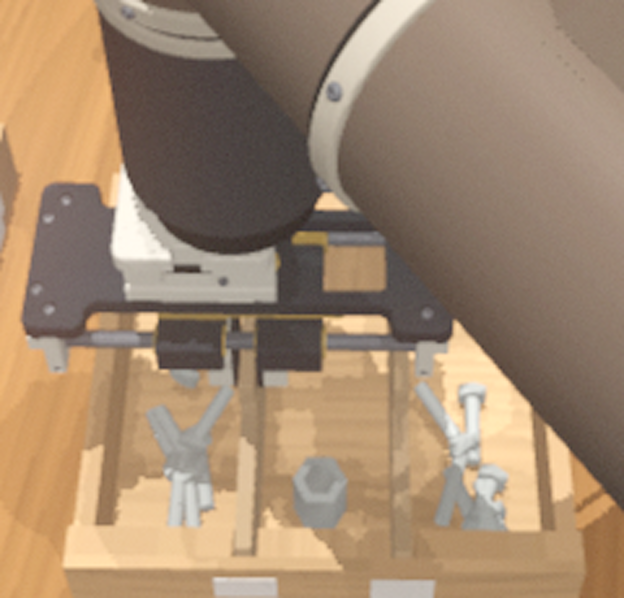

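The divider bottomed out at TCP z 0.085 with 21.6 N, against 0.0847 expected for the bin floor. Releasing and going up.

Call:
{"api": "jog_arm", "payload": {
  "targets": "0 0 0 0 0 0 -1; 0 0 0 0 0 0 -0.4; 0 0 0 0 0 0 0; 0 0 -0.002 0 0 0 0; 0 0 -0.02 0 0 0 0; 0 0 -0.06 0 0 0 0; 0 0 -0.1 0 0 0 0; 0 0 -0.14 0 0 0 0"
}}

```text
clock: 11.0
tool_pos: [0.5386, 0.2712, 0.2262]
orientation: [-179.8, 0.0, -81.2]
force: [0.3, -0.2, -0.3]
opening: 0.0435
```

Run:
```python
from h import *
from plant import snapshot
to([.5429,.0066,.12],-81.2)
s=snapshot("wrist");pickle.dump(s,open("w7.pkl","wb"));cv2.imwrite("pics/w7.png",s["img"][:,:,::-1])
W,ok=cloud(s)
rep(W,ok,"rail",.35,.68,.10,.22,.077,.083)
rep(W,ok,"studtip",.535,.575,.14,.19,.105,.118)
rep(W,ok,"tab",.515,.565,.20,.28,.104,.115)
rep(W,ok,"ftab",.44,.48,.21,.30,.104,.115)
rep(W,ok,"divtop",.54,.56,.187,.235,.07,.09)
```

```text
t 11.0 pos [0.5386 0.2712 0.2262] rpy [-1.7985e+02  4.0000e-02 -8.1190e+01] F [ 0.3 -0.2 -0.3] op 0.0435
shift [0.2623 0.0365 0.1059] turn [-0.15  0.04  0.01]
rail 19585 rect c [513.  184.3] size [245.9  84.5] ang 8.92 line ang 8.28 pt [524.2 167.4] z [0.0785 0.0801 0.0818]
studtip 442 rect c [553.6 168.3] size [14.4 14.1] ang 52.24 line ang 10.55 pt [553.5 168.6] z [0.1059 0.11   0.1132]
tab 470 rect c [540.7 264.9] size [ 7.2 30.8] ang 8.85 line ang -81.28 pt [540.8 264.2] z [0.1063 0.1081 0.1094]
ftab 741 rect c [463.7 259.1] size [ 8.6 43.9] ang 8.45 line ang -81.41 pt [464.4 258.5] z [0.1047 0.1079 0.1093]
divtop 847 rect c [550.2 210.9] size [47.9 19.8] ang 89.36 line ang -81.15 pt [549.3 209.8] z [0.0766 0.0801 0.0815]
```

View pics/w7.png

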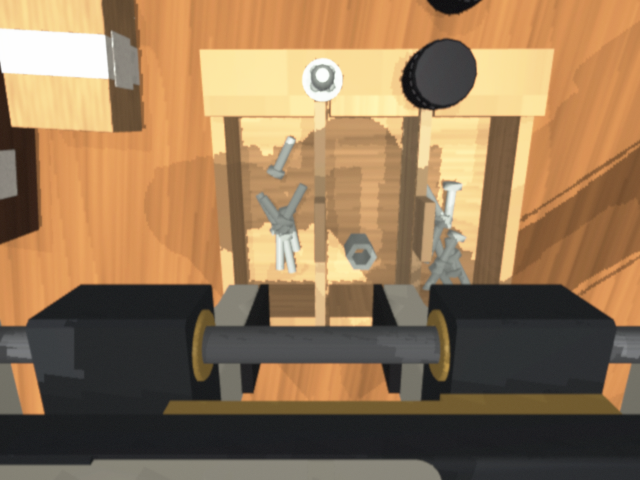

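The new tab's top is at 108.1 mm and the fitted one at 107.9 mm, so the divider is seated, with its end in the slot (px (320,105)). Next, the cap and the clearance to the standing bolt.

Run:
```python
from h import *
for c in ("scene","side"):
    s=pickle.load(open(c+"1.pkl","rb"));W,ok=cloud(s)
    rep(W,ok,c+" tall near cap",.58,.75,-.10,.12,.02,.12)
    rep(W,ok,c+" big cap",.42,.50,.03,.11,.044,.07)
```

```text
scene tall near cap 427 rect c [697.9  61.6] size [133.9  20.5] ang 68.1 line ang 67.77 pt [681.3   8.2] z [0.0225 0.0692 0.098 ]
scene big cap 428 rect c [459.7  64.9] size [51.7 50.9] ang 80.55 line ang -54.96 pt [461.1  63.3] z [0.045  0.05   0.0523]
side tall near cap 460 rect c [692.5  61.4] size [129.4  20.7] ang 71.3 line ang 22.99 pt [673.   15.9] z [0.0219 0.0701 0.1013]
side big cap 774 rect c [458.   66.8] size [54.  53.6] ang 45.29 line ang -69.54 pt [457.1  70. ] z [0.0452 0.0524 0.0552]
```

Call:
{"api": "jog_arm", "payload": {
  "targets": "0.05 0.007 0 0 0 0 0.5; 0.11 0.015 0 0 0 0 0.5; 0.17 0.024 0 0 0 0 0.5; 0.22 0.031 0.01 0 0 0 0.5; 0.262 0.0365 0.02 0 0 0 0.5; 0.262 0.0365 0.026 0 0 0 0.5; 0.262 0.0365 0.026 0 0 0 0.5; 0.262 0.0365 0.026 0 0 0 0.5"
}}

```text
clock: 12.05
tool_pos: [0.5457, 0.0088, 0.2054]
orientation: [-179.4, 0.2, -81.1]
force: [0.6, -0.3, -1.5]
opening: 0.0655
```

Run:
```python
from h import *
from plant import snapshot
to([.5429,.0066,.12],-81.2)
s=snapshot("wrist");pickle.dump(s,open("w8.pkl","wb"));cv2.imwrite("pics/w8.png",s["img"][:,:,::-1])
W,ok=cloud(s)
P=rep(W,ok,"cap",.51,.58,-.03,.05,.034,.06)
rep(W,ok,"cap all",.51,.58,-.03,.05,.01,.06)
```

```text
t 12.05 pos [0.5457 0.0088 0.2054] rpy [-179.39    0.2   -81.08] F [ 0.6 -0.3 -1.5] op 0.0655
shift [0.0021 0.0041 0.0853] turn [-0.61  0.2   0.12]
cap 1749 rect c [542.3   6.5] size [38.3 39.4] ang 9.95 line ang 85.36 pt [542.3   5.5] z [0.0359 0.038  0.0395]
cap all 1997 rect c [542.1   5.9] size [40.3 40.8] ang 51.65 line ang -81.65 pt [542.6   3.8] z [0.0159 0.0378 0.0395]
```

View pics/w8.png

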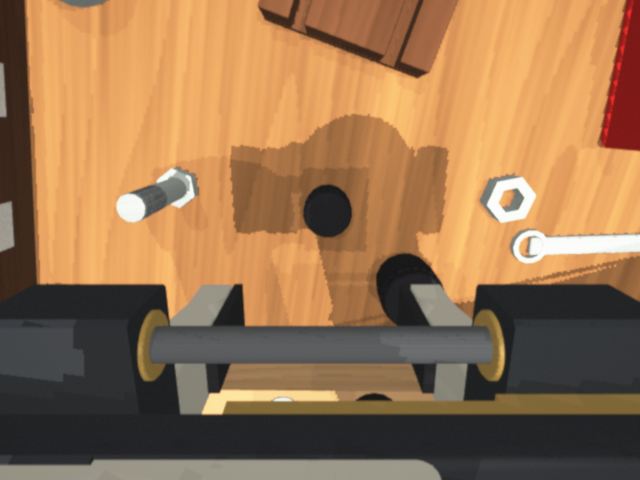

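Clearances are fine: the bolt is about 133 mm away along the jaw axis and the body's half-width is 97 mm. Going down on the cap at (542.4, 6.4).

Run:
```python
from h import *
to([.5424,.0064,.008],-81.2)
```

```text
t 12.1 pos [0.5458 0.0089 0.2055] rpy [-179.38    0.21  -81.06] F [-0.3 -0.1 -0.6] op 0.066
shift [0.0027 0.0059 0.1974] turn [-0.62  0.21  0.13]
```

Call:
{"api": "jog_arm", "payload": {
  "targets": "0.001 0.003 0.02 -0.3 0.1 0.1 0.5; 0.003 0.006 0.06 -0.6 0.2 0.1 0.5; 0.003 0.006 0.1 -0.6 0.2 0.1 0.5; 0.003 0.006 0.14 -0.6 0.2 0.1 0.5; 0.003 0.006 0.165 -0.6 0.2 0.1 0.5; 0.003 0.006 0.18 -0.6 0.2 0.1 0.5; 0.003 0.006 0.18 -0.6 0.2 0.1 0.5; 0.003 0.006 0.18 -0.6 0.2 0.1 0.5"
}}

```text
clock: 13.1
tool_pos: [0.543, 0.0064, 0.0264]
orientation: [-179.9, 0.0, -81.1]
force: [-0.2, 0.8, 0.1]
opening: 0.0655
```

Run:
```python
from h import *
to([.5424,.0064,.008],-81.2)
```

```text
t 13.1 pos [0.543  0.0064 0.0264] rpy [-1.7989e+02  1.0000e-02 -8.1130e+01] F [-0.2  0.8  0.1] op 0.0655
shift [-0.0001  0.0006  0.0184] turn [-0.11  0.01  0.07]
```

Call:
{"api": "jog_arm", "payload": {
  "targets": "0 0.0006 0.01 0 0 0 0.5; 0 0.0006 0.0185 0 0 0 0.5; 0 0.0006 0.0185 0 0 0 0.5; 0 0.0006 0.0185 0 0 0 0.5; 0 0.0006 0.0185 0 0 0 -1; 0 0.0006 0.0185 0 0 0 -1; 0 0.0006 0.0185 0 0 0 -1; 0 0.0006 0.0185 0 0 0 -1"
}}

```text
clock: 14.1
tool_pos: [0.5424, 0.0064, 0.008]
orientation: [-179.9, 0.0, -81.1]
force: [-0.8, 0.3, 1.8]
opening: 0.0387
```

Run:
```python
from h import *
to([.5541,.1684,.18],-81.27)
```

```text
t 14.1 pos [0.5424 0.0064 0.008 ] rpy [-1.7988e+02  1.0000e-02 -8.1130e+01] F [-0.8  0.3  1.8] op 0.0387
shift [-0.1583 -0.0369 -0.1719] turn [-0.12  0.01  0.14]
```

Call:
{"api": "jog_arm", "payload": {
  "targets": "0 0 0 0 0 0 -1; 0 0 -0.01 0 0 0 -1; 0 0 -0.05 0 0 0 -1; 0 0 -0.1 0 0 0 -1; 0 0 -0.15 0 0 0 -1; 0 0 -0.175 0 0 0 -1; 0 0 -0.175 0 0 0 -1; 0 0 -0.175 0 0 0 -1"
}}

```text
clock: 15.1
tool_pos: [0.5415, 0.0062, 0.1827]
orientation: [-179.9, 0.0, -81.1]
force: [0.5, -0.1, -0.3]
opening: 0.0393
```

Call:
{"api": "jog_arm", "payload": {
  "targets": "-0.03 -0.007 0 0 0 0 -1; -0.07 -0.016 0 0 0 0 -1; -0.11 -0.025 0 0 0 0 -1; -0.14 -0.032 0 0 0 0 -1; -0.158 -0.037 0 0 0 0.1 -1; -0.158 -0.037 0 0 0 0.1 -1; -0.158 -0.037 0 0 0 0.1 -1; -0.158 -0.037 0 0 0 0.1 -1"
}}

```text
clock: 16.1
tool_pos: [0.5536, 0.1671, 0.1828]
orientation: [-179.9, 0.0, -81.3]
force: [-0.5, -0.4, -0.8]
opening: 0.0391
```

Run:
```python
from h import *
from plant import snapshot
to([.5541,.1684,.124],-81.27)
for c in ("wrist","side","scene"):
    s=snapshot(c);pickle.dump(s,open(c+"9.pkl","wb"));cv2.imwrite(f"pics/{c}9.png",s["img"][:,:,::-1])
    W,ok=cloud(s)
    rep(W,ok,c+" captop",.52,.60,.12,.21,.208,.222)
    if c=="wrist": rep(W,ok,"fcap",.44,.52,.12,.20,.116,.126)
    if c!="wrist":
        u,v=proj(s,[.554,.168,.14]).astype(int)
        cv2.imwrite(f"pics/{c}9c.png",cv2.resize(s["img"][max(v-90,0):v+90,u-110:u+110,::-1],None,fx=3,fy=3,interpolation=2))
```

```text
t 16.1 pos [0.5536 0.1671 0.1828] rpy [-1.7993e+02  2.0000e-02 -8.1300e+01] F [-0.5 -0.4 -0.8] op 0.0391
shift [-0.0012 -0.0006  0.0588] turn [-0.07  0.02 -0.03]
wrist captop 6124 rect c [556.5 165.6] size [40.  66.4] ang 82.82 line ang 8.65 pt [554.9 156.4] z [0.2087 0.2128 0.2204]
fcap 3310 rect c [480.4 154.2] size [39.2 35.2] ang 8.54 line ang 4.24 pt [480.8 154.6] z [0.1174 0.12   0.1214]
side captop 685 rect c [555.  172.7] size [68.9 30.6] ang 4.32 line ang 9.98 pt [555.3 176.2] z [0.2086 0.2144 0.2204]
scene captop 406 rect c [557.3 166. ] size [37.7 72.8] ang 88.31 line ang 7.0 pt [560.  159.7] z [0.2085 0.2124 0.2214]
```

View pics/scene9c.png

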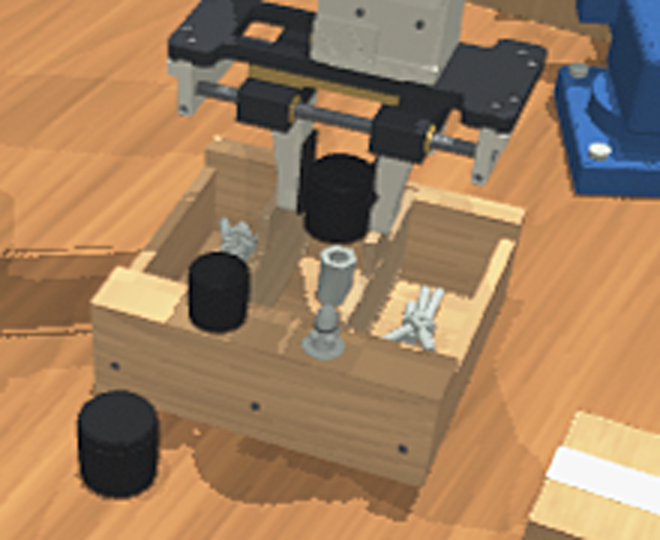

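View pics/side9c.png

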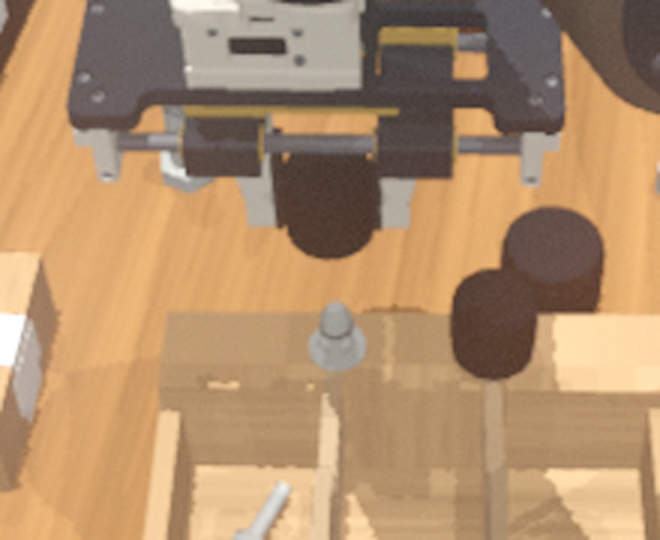

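View pics/wrist9.png

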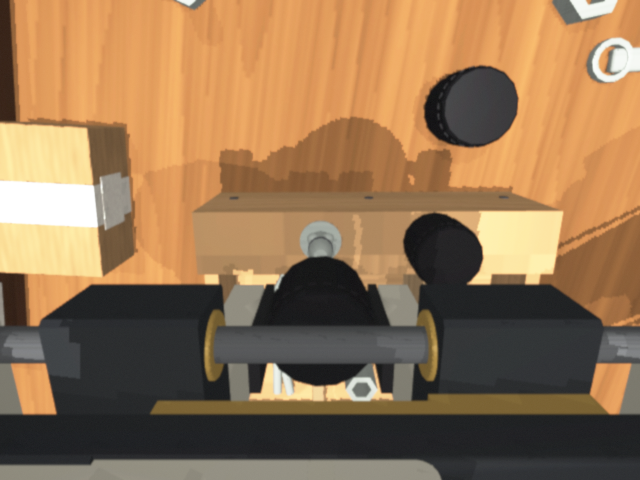

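Run:
```python
from h import *
to([.5539,.1681,.106],-81.27)
```

```text
t 16.25 pos [0.5538 0.1674 0.183 ] rpy [-1.799e+02  4.000e-02 -8.129e+01] F [-0.3  1.5 -0.2] op 0.0387
shift [-0.0006 -0.0001  0.077 ] turn [-0.1   0.04 -0.02]
```

Call:
{"api": "jog_arm", "payload": {
  "targets": "-0.0006 0 0.01 0 0 0 -1; -0.0006 0 0.025 0 0 0 -1; -0.0006 0 0.04 0 0 0 -1; -0.0006 0 0.05 0 0 0 -1; -0.0006 0 0.06 0 0 0 -1; -0.0006 0 0.068 0 0 0 -1; -0.0006 0 0.074 0 0 0 -1; -0.0006 0 0.077 0 0 0 -1"
}}

```text
clock: 17.25
tool_pos: [0.5538, 0.168, 0.1057]
orientation: [-179.9, 0.0, -81.3]
force: [0.3, 0.2, -0.4]
opening: 0.0388
```

Run:
```python
from h import *
from plant import snapshot
to([.5539,.1681,.090],-81.27)
s=snapshot("side");pickle.dump(s,open("s10.pkl","wb"))
u,v=proj(s,[.554,.168,.11]).astype(int)
cv2.imwrite(f"pics/s10.png",cv2.resize(s["img"][max(v-80,0):v+80,u-100:u+100,::-1],None,fx=3.5,fy=3.5,interpolation=2))
```

```text
t 17.25 pos [0.5538 0.168  0.1057] rpy [-1.7991e+02  3.0000e-02 -8.1290e+01] F [ 0.3  0.2 -0.4] op 0.0388
shift [-0.     -0.0001  0.0157] turn [-0.09  0.03 -0.02]
```

View pics/s10.png

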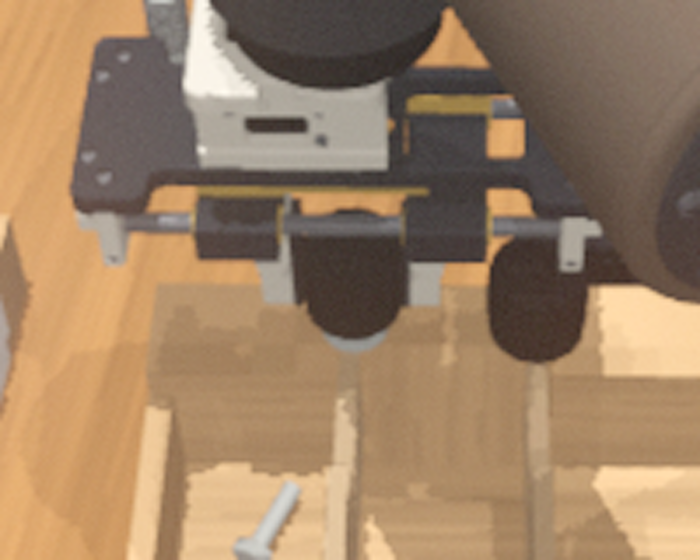

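The cap's mouth is already 14 mm below the stud tip with no side force. Pressing down now.

Call:
{"api": "jog_arm", "payload": {
  "targets": "0 0 0.003 0 0 0 -1; 0 0 0.005 0 0 0 -1; 0 0 0.006 0 0 0 -1; 0 0 0.007 0 0 0 -1; 0 0 0.008 0 0 0 -1; 0 0 0.009 0 0 0 -1; 0 0 0.01 0 0 0 -1; 0 0 0.01 0 0 0 -1"
}}

```text
clock: 18.3
tool_pos: [0.5538, 0.1682, 0.095]
orientation: [-179.9, 0.1, -81.3]
force: [3.9, 0.8, -8.2]
opening: 0.0388
```

Call:
{"api": "jog_arm", "payload": {
  "targets": "0 0 0.002 0 0 0 -1; 0 0 0.004 0 0 0 -1; 0 0 0.005 0 0 0 -1; 0 0 0.006 0 0 0 -1; 0 0 0.007 0 0 0 -1; 0 0 0.0075 0 0 0 -1; 0 0 0.008 0 0 0 -1; 0 0 0.008 0 0 0 -1"
}}

```text
clock: 19.3
tool_pos: [0.5538, 0.1681, 0.0896]
orientation: [-179.8, 0.0, -81.3]
force: [-10.4, -1.5, 22.5]
opening: 0.0391
```

Run:
```python
from h import *
from plant import snapshot
to([.5539,.1681,.090],-81.27)
for c in ("side","scene"):
    s=snapshot(c);pickle.dump(s,open(c+"11.pkl","wb"))
    W,ok=cloud(s)
    rep(W,ok,c+" cap",.54,.568,.145,.19,.112,.135);rep(W,ok,c+" fcap",.44,.50,.135,.18,.112,.135)
    u,v=proj(s,[.53,.168,.10]).astype(int)
    cv2.imwrite(f"pics/{c}11.png",cv2.resize(s["img"][max(v-60,0):v+60,u-80:u+80,::-1],None,fx=4.5,fy=4.5,interpolation=2))
to([.5539,.1681,.090],-81.27)
```

```text
t 19.3 pos [0.5538 0.1681 0.0896] rpy [-1.7984e+02  4.0000e-02 -8.1260e+01] F [-10.4  -1.5  22.5] op 0.0391
shift [-0.     -0.0001 -0.0004] turn [-0.16  0.04  0.01]
side cap 361 rect c [554.  169.6] size [40.1 27.6] ang 89.6 line ang -87.63 pt [553.1 175.7] z [0.1131 0.121  0.1236]
side fcap 386 rect c [479.6 160.2] size [34.9 40. ] ang 66.67 line ang -8.9 pt [479.9 167. ] z [0.1128 0.121  0.124 ]
scene cap 208 rect c [554.1 167.9] size [27.7 41.5] ang 0.4 line ang -86.48 pt [554.  164.2] z [0.1131 0.1187 0.1211]
scene fcap 241 rect c [479.9 153.7] size [37.5 39.7] ang 72.23 line ang -47.73 pt [481.6 152.5] z [0.113  0.1188 0.1211]
t 19.4 pos [0.5538 0.168  0.0896] rpy [-1.7984e+02  4.0000e-02 -8.1260e+01] F [-10.3  -2.2  22.2] op 0.0389
shift [-0.0001 -0.0001 -0.0004] turn [-0.16  0.04  0.01]
```

View pics/scene11.png

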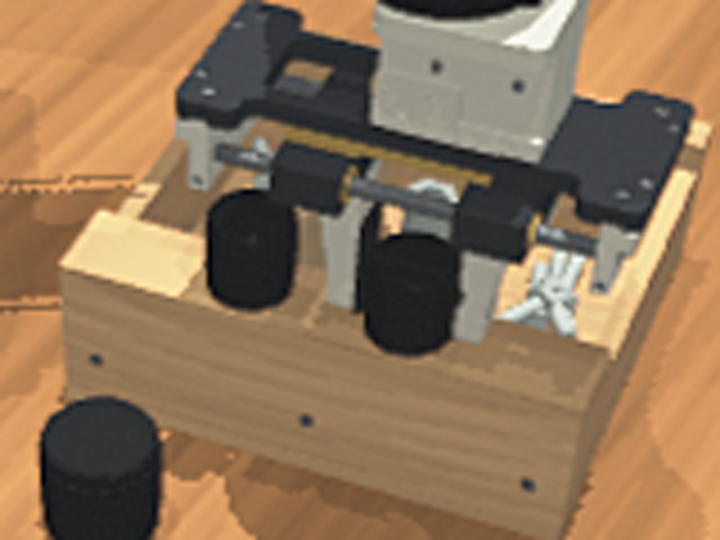

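View pics/side11.png

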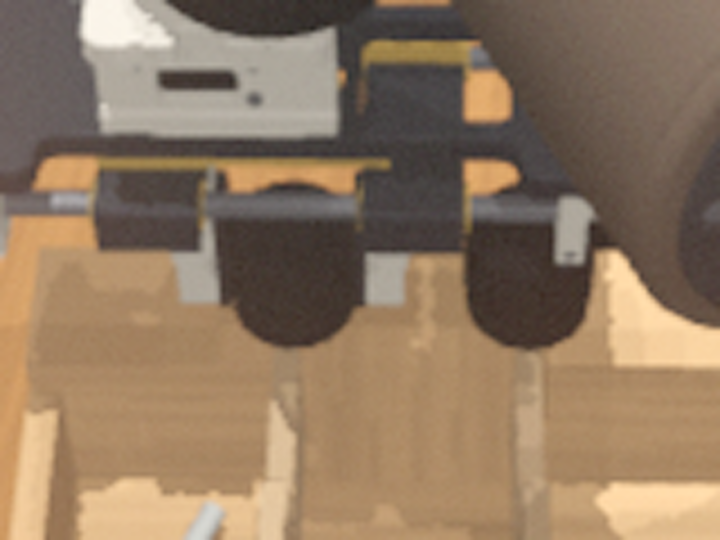

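Run:
```python
from plant import job,telemetry
print(job.close_job()); o=telemetry.get_obs();print(o["clock"],o["tool_pos"],o["force"],o["opening"])
```

```text
the job is handed in; nothing more can be done
None
the job is handed in; nothing more can be done
```

The long divider is in the bin's empty slots, resting on the floor. The 40 mm cap is on its stud, past the click and fully home. I handed the job in at 19.4 s with the gripper still holding the cap down at about 22 N.

- **Divider:** it bottomed out at tool height 85.0 mm (84.7 mm expected). After release its tab top measured 108.1 mm, against 107.9 mm on the fitted divider. I did not measure it again after the cap went on.
- **Cap:** the force dropped at the click. It then stopped hard at tool height 89.6 mm, where I had worked out 90 mm for fully home. Its top matches the fitted cap's to within 0.5 mm in both the scene and side cameras.
- **Push:** the downward force held steady across the last two readings. There was also a steady sideways force of about 10 N on the tool while pressing, which I left alone. No force reading after hand-in was available.
- **Camera disagreement:** the scene and side cameras differed by 2–3 mm, so I relied on the wrist camera for fine positioning.
- **Other objects:** nothing was meant to touch the short divider, nuts, bolt, carton, tin or look-alikes. They looked undisturbed wherever they showed in the pictures, but I did not re-measure them.

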